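# Close the gel-caster clamp and start its screw

## Robot

A 6-joint arm with a two-finger parallel gripper is mounted at the origin on the work surface. World frame = base frame: x ahead of the robot, y to its left, z up, the work surface at z = 0. Lengths are in mm, angles in rad, forces in N, time in s.
With the tool pointing down it reaches from about 350 to 975 mm from the base axis. Payload 7.1 kg.
Tool frame: the origin (TCP) lies on the centre line of the jaws, within the pads' length; the fingertips stand 14 mm ahead of it and the grasp point (between the pads) lies 5 mm behind it; x points along the fingers, z is the direction in which the jaws open and shut, and the axes are right-handed (so a half turn about x gives the same grasp; the last joint's range is limited). The gripper opens to 88 mm and grips with 3 to 60 N. Pads are 20 mm wide; open, the fingers measure 115 mm over their backs; the gripper's body (75 mm by 178 mm) begins 61 mm behind the grasp point.
Start: joints at [-0.019, 0.423, 1.63, -0, 1.089, -0.019], TCP at [624.984, 0.026, 236.675] pointing down, gripper open.
Joint ranges: [-3, 3], [-0.9, 2.11], [0.09, 2.58], [-1.31, 4.45], [0.11, 2.69], [-2.54, 2.54]. Speed limits (rad/s): [2.39, 2.39, 3.01, 3.14, 3.14, 3.14].

## Interface

Orientations are given as a rotation vector (axis times angle).
In Python, from workcell import ctrl gives the robot as it stands.
- The arm moves only by the tool servo_tool, never from a script. Its argument "plan" is a list that holds one entry, the list of rows, each a list of 7 numbers: the shift along the tool's x, y, z in cm, then the turn, a rotation vector about the tool's x, y, z in rad, then the finger opening in cm, from 0 to 8.78. A call has 1 to 8 rows; each row is the pose to reach, as a shift and turn from the pose commanded when the call began, along the tool's axes at that moment; what a row does not reach only later rows make up. A row lasts 1/12 s, in which the tool goes at most 41.7 mm and 7.16 degrees, less where a joint would pass 70% of its speed; a pose out of reach is approached as far as the arm can. A call with a gripper value outside its range is refused whole. The fingers move at their own pace and stop on an object; the grip force is fixed at half the most. Time passes only in rows, so rows that repeat a pose let the fingers close. It gives the time, the measured TCP pose, the force and the opening at its end, in the units of the state.
- ctrl.get_obs(): the state, without advancing time (a new reading comes with each control period).
- ctrl.get_image(name): name is "scene" or "side" or "wrist"; returns the picture (480x640x3 uint8, red, green, blue); there is no depth.
- ctrl.calibration(name): a dict with "K" (3x3 intrinsics, pixels), "view" (4x4, takes a point from world to camera coordinates). Camera axes: x right, y up, looking along -z (the intrinsics and any distortion apply to the point x, -y, -z); pixel columns grow to the right and rows downward; lengths in mm; the calibration is good to about 2 mm. A picture is of the moment at which its call begins: read the wrist's pose just before it. calibration takes no time and is no camera call; for the wrist camera it gives the pose at the moment of the call.
- ctrl.close_job(): hands the job in, once; it reports no verdict.
The state is a dict: "t": time; "qpos": joint angles; "qvel": joint speeds; "joint_torque": joint torques, N m; "ee_pos": TCP position; "orientation": TCP orientation; "ft_force": force on the tool from outside, world axes, zero at the start; "moment": the same for the moment, N m; "width": finger opening in mm.
Only numpy, scipy, OpenCV 4.12 (cv2) and the standard library are available. Lean on these libraries where they do the work, as an engineer would, in place of code of your own. Each camera call takes 0.05 s, during which the arm holds its last target.

## Task

Get the gel caster's clamp closed: push the white cap fully home on its post at one end of the clamp bar, then start the square-headed screw at the other end the careful way: turn it backward (anticlockwise seen from above) until it drops into its thread, then forward one full turn. Finish with the gripper still holding the screw's head firmly and still, and leave the other things on the bench where they are.

Things in the scene. Friction and masses are not known exactly. Their poses are not given: they have to be found in the camera images.
- caster: Gel-casting clamp fixed to the bench: white foot plate 130 (x) x 240 (y) x 12 mm, clear tray with a purple comb, and over it a grey clamp bar 30 mm wide along the y axis, its top 58 mm above the bench. Origin: centre of the foot's underside. The clamp screw stands at one end of the bar, the cap at the other, each 85 mm from the middle; which end is which varies.
- head (a point): Centre of the clamp screw's black square head, 28 x 28 mm across flats, 26 mm tall. x and y are square to its flats, z is up. 117 mm above the bench at the start, 111 mm once dropped, about 105 mm one turn later.
- screw: The upright clamp screw, 200 g: square head on a steel stem 18 mm thick (26 mm of it free below the head), then a flange 28 mm across; origin on its axis, 105 mm below the head's centre. It can only turn and move along its axis. It sinks by its own weight while fingers surround the head loosely (1 to 2 mm of play) and do not press it round; gripped tight, or pressed against a stop, it hangs in the fingers.
- screw_turn (a joint): Turn of the clamp screw, rad, growing clockwise seen from above (forward, screwing in). It starts between -0.3 and 0.6, resting on top of its thread; forward it soon jams there. Backward (falling values) it drops into the thread within 0.2 to 1.4 rad and meets a hard stop within 0.5 rad after the drop. From there it turns forward freely for 1.4 turns.
- screw_depth (a joint): How far the clamp screw has sunk, m: 0 resting on top of the thread, about 0.006 once dropped into the thread start, then 0.006 more per forward turn (with up to 0.001 of axial play).
- cap_top (a point): Centre of the top face of the white ribbed push-on cap, 34 mm across and 25 mm tall, upright on the plain post at the other end of the clamp bar. 93 mm above the bench when raised, 83 mm when fully home with its rim on the bar. z is up.
- cap (a joint): How far the cap has been pushed down, m: starts at 0 to 0.001; 0.010 is fully home, against a hard stop. A sprung detent half way resists with about 8 N, then the cap snaps down and stays.
- marker: Bystander: white marker pen with a black cap lying on the bench, 130 mm long, 16 mm thick; origin at the middle of its length.
- comb: Bystander: spare purple gel comb lying flat, 85 x 40 x 5 mm; origin at the centre of its underside.
- reagent: Bystander: closed amber jar, 54 mm wide, 90 mm tall; origin at the centre of its underside.
- beaker: Bystander: clear plastic beaker, 64 mm wide, 85 mm tall; origin at the centre of its underside.
- tipbox: Bystander: white pipette-tip box, 85 x 125 x 49 mm; origin at the centre of its underside.
- plates: Bystander: glass gel plate lying flat, 100 x 85 x 9 mm; origin at the centre of its underside.
- driver: Bystander: small screwdriver lying on the bench, 160 mm long; origin at the middle of its length.

How it is judged (in metres and radians):
On the way, in this order (a step that is already met when the one before it is completed fails the run):
1. the cap is pushed fully home (value of joint cap above 0.0085 m), for 0.2 s.
2. the screw, turned backward, has dropped into its thread (value of joint screw_depth between 0.0042 and 0.0085 m and value of joint screw_turn below 0 rad), for 0.1 s.
At the end, for the whole second after the job is handed in: The cap is within 1.5 mm of fully home; the screw stands one turn (within about 30 degrees) forward of where it dropped, at least 9.5 mm down in its thread and not turning; the fingers press on the screw with more than 3 N (value of joint cap above 0.0085 m and value of joint screw_turn between 4.7 and 6.2 rad and value of joint screw_depth between 0.0095 and 0.015 m and contact force between the fingers and screw above 3 N and velocity of joint screw_turn between -0.15 and 0.15 rad/s); the arm keeps its last pose, push and grip.
It fails at once if a bystander (marker, spare comb, jar, beaker, tip box, glass plate or screwdriver) is pushed more than 30 mm from its place (distance of any of marker, comb, reagent, beaker, tipbox, plates, driver from where it was at the start of the episode above 0.03 m).
It also fails if it takes over 72 s, if anything falls off the work surface, if the arm or the gripper's body presses on something with over 40 N, if the wrist force passes 120 N, or if a joint passes its speed limit or range.

## Working session

There is one attempt and no reset: what is moved stays moved. The work goes in short steps, Python scripts to look and compute and a tool call to move; the robot and the scene stay as the last step left them, time stands still between calls to the robot, and variables do not carry over. Pictures are saved under pics/ and viewed, and the job is handed in when it is done.

Besides the shell and the picture viewer there is one more tool, called after "Emit:" by a JSON object that holds its "fn" and its "kwargs", one argument or row to a line. servo_tool: Moves the arm, as the interface text tells. Its arguments: {"type":"object","properties":{"plan":{"type":"array","items":{"type":"array","items":{"type":"array","items":{"type":"number"}}}}},"required":["plan"]}

```bash
mkdir -p pics; ls
python3 - <<'E'
from workcell import ctrl
import cv2
print(ctrl.get_obs())
for n in ["scene","side","wrist"]:
    c=ctrl.calibration(n); print(n,c)
    im=ctrl.get_image(n); cv2.imwrite(f"pics/{n}0.png",im[:,:,::-1])
E
```

```text
pics
{'t': 0.0, 'qpos': array([-1.89708869e-02,  4.23818956e-01,  1.63068576e+00, -5.69469717e-06,
        1.08856441e+00, -1.89629163e-02]), 'qvel': array([-6.30060612e-04, -6.70704757e-05, -1.04611015e-03,  3.49460320e-05,
       -5.62573186e-05,  1.45308076e-03]), 'joint_torque': array([ 1.28069914e-03, -5.44622147e+01, -2.73670936e+01,  6.42951974e-02,
        2.27214623e-02, -1.51321510e-04]), 'ee_pos': array([6.24476591e+02, 5.23536428e-02, 2.35916997e+02]), 'orientation': array([2.22201760e-05, 1.57227263e+00, 1.38525377e-05]), 'ft_force': array([-0.81146232, -0.31508707,  0.36571018]), 'moment': array([ 0.04397555, -0.05964372,  0.02099698]), 'width': 87.92154201058283}
scene {'K': array([[598.12409622,   0.        , 321.90079033],
       [  0.        , 598.12409622, 241.52448972],
       [  0.        ,   0.        ,   1.        ]]), 'view': array([[-1.53120706e-01,  9.88197124e-01, -4.52707430e-03,
         9.71647348e+01],
       [-7.77552244e-01, -1.17651537e-01,  6.17714031e-01,
         3.47250478e+02],
       [ 6.09890611e-01,  9.81048451e-02,  7.86389777e-01,
        -
[... 436 characters left out ...]
37415e+02],
       [-5.50881534e-01, -5.75325084e-01,  6.04591253e-01,
        -1.19661318e+03],
       [ 0.00000000e+00,  0.00000000e+00,  0.00000000e+00,
         1.00000000e+00]])}
wrist {'K': array([[372.5531916 ,   0.        , 319.48808934],
       [  0.        , 372.5531916 , 245.0230875 ],
       [  0.        ,   0.        ,   1.        ]]), 'view': array([[ 9.99998555e-01,  7.71707912e-04, -1.51491792e-03,
        -6.24241664e+02],
       [-1.12484489e-03,  9.68458403e-01, -2.49172745e-01,
         3.09872815e+01],
       [ 1.27484641e-03,  2.49174089e-01,  9.68457871e-01,
        -3.90153903e+02],
       [ 0.00000000e+00,  0.00000000e+00,  0.00000000e+00,
         1.00000000e+00]])}
```

View pics/scene0.png

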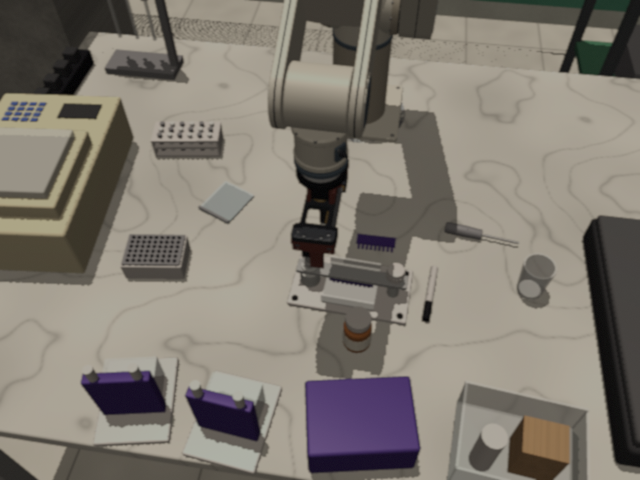

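View pics/side0.png

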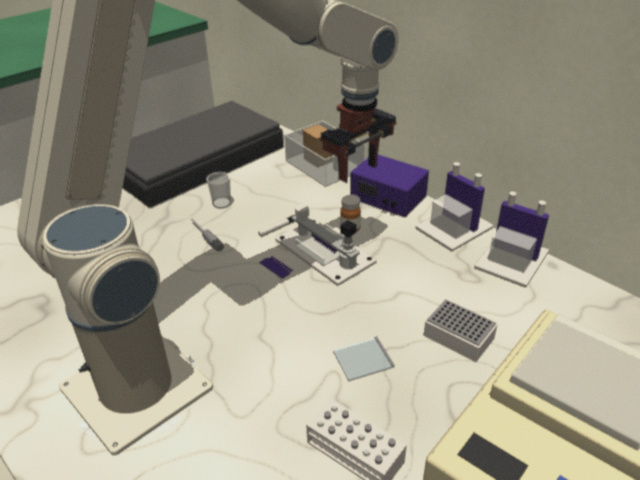

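View pics/wrist0.png

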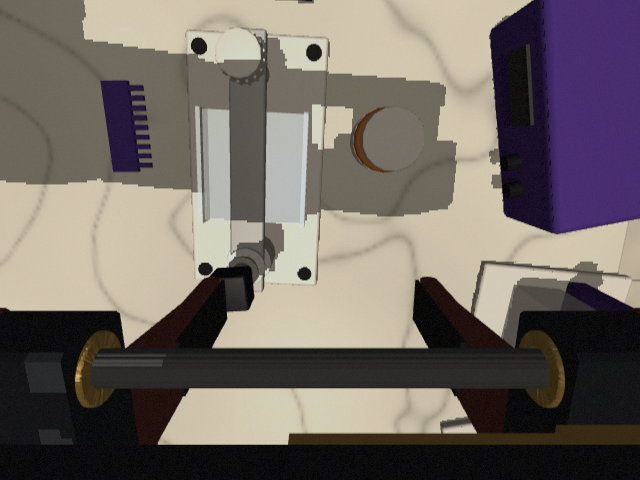

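The wrist view shows the white cap at about (238,53) at the +y end of the bar and the black screw head at about (235,287) at the -y end. The spare comb is left of the foot, with the jar and marker close by.

```bash
cat > h.py <<'E'
import numpy as np, cv2
from workcell import ctrl
def ray(c,u,v,z):
    K=c["K"];V=c["view"];R=V[:3,:3];t=V[:3,3]
    d=np.linalg.inv(K)@np.array([u,v,1.]); d=np.array([d[0],-d[1],-d[2]])
    o=-R.T@t; d=R.T@d
    return o+d*(z-o[2])/d[2]
def proj(c,p):
    V=c["view"];q=V[:3,:3]@np.array(p,float)+V[:3,3]; q=np.array([q[0],-q[1],-q[2]]); q=c["K"]@q; return q[:2]/q[2]
E
python3 - <<'E'
from h import *
im=cv2.imread("pics/wrist0.png")
cr=cv2.resize(im[240:320,180:290],None,fx=7,fy=7,interpolation=cv2.INTER_CUBIC); cr=np.clip(cr.astype(float)*2,0,255).astype(np.uint8);cv2.imwrite("pics/c1.png",cr)
cr=cv2.resize(im[10:100,180:335],None,fx=5,fy=5,interpolation=cv2.INTER_CUBIC); cv2.imwrite("pics/c2.png",cr)
c=ctrl.calibration("wrist")
print("cap",ray(c,238,53,93)); print("head",ray(c,238,292,130))
for p in [(199,46),(314,52),(205,269),(304,273)]: print(ray(c,*p,12))
s=ctrl.calibration("side");sc=ctrl.calibration("scene")
print(ray(s,348,229,130),ray(sc,398,268,93))
E
```

```text
cap [566.19414102 134.1457668   93.        ]
head [565.08208752 -33.32054725 130.        ]
[514.78567136 158.38032254  12.        ]
[619.25697238 153.46244584  12.        ]
[504.10701945 -54.36156805  12.        ]
[608.10719605 -58.66093637  12.        ]
[541.43152133 -52.20496636 130.        ] [564.96053871 137.19688642  93.        ]
```

View pics/c1.png

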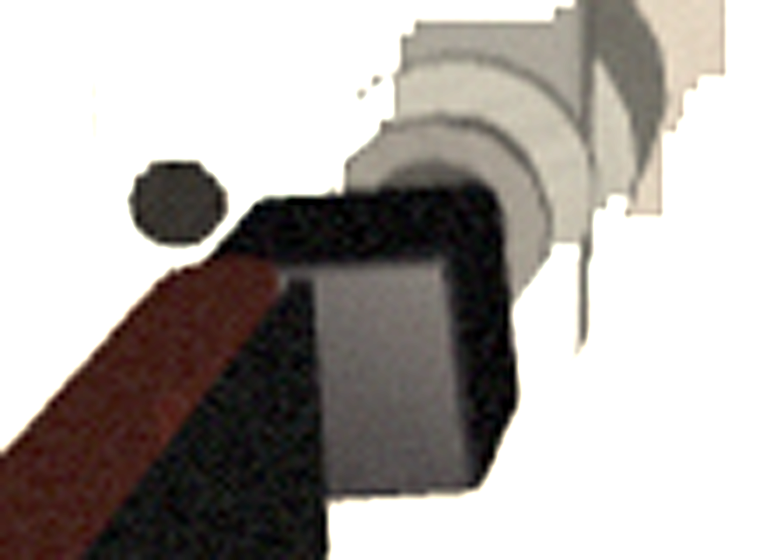

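View pics/c2.png

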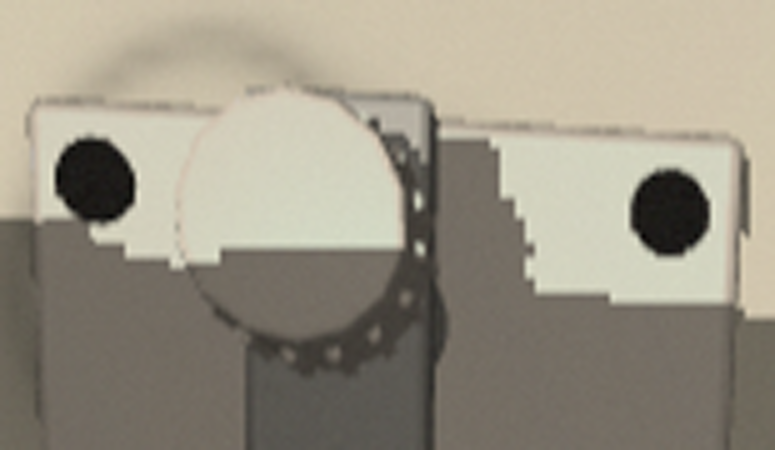

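Run:
```python
from h import *
c=ctrl.calibration("wrist")
a=ray(c,180+443/7,240+262/7,130);b=ray(c,180+468/7,240+487/7,130)
print(a,b,np.linalg.norm(a-b)); d=(a-b)/np.linalg.norm(a-b); n=np.array([-d[1],d[0],0])
print("yaw tilt",np.arctan2(-d[0],d[1])); print((a+b)/2+14*n)
```

```text
[569.50515432 -22.08187774 130.        ] [570.88572608 -47.17329103 130.        ] 25.129365277233564
yaw tilt 0.054966258411375195
[556.2165839  -35.39672457 130.        ]
```

Emit:
{"fn": "servo_tool", "kwargs": {
  "plan": [
    [[0,2.5,-1.1,0,0,0,4],[0,5.5,-2.4,0,0,0,2],[0,8.5,-3.7,0,0,0,0],[1,11.5,-5.0,0,0,0,0],[3,13.4,-5.9,0,0,0,0],[6,13.4,-5.9,0,0,0,0],[8,13.4,-5.9,0,0,0,0],[8,13.4,-5.9,0,0,0,0]]
  ]
}}

```text
t: 0.82
ee_pos: [562.9, 134.0, 152.7]
orientation: [-0.002, 1.578, -0.0]
ft_force: [0.8, -0.5, -0.6]
width: 38.1
```

Run:
```python
from h import *
o=ctrl.get_obs(); print(o)
c=ctrl.calibration("wrist"); im=ctrl.get_image("wrist"); cv2.imwrite("pics/w1.png",im[:,:,::-1])
print(proj(c,[566.2,134.2,93]),proj(c,[556.5,-35.3,130]), proj(c,[556.5,-35.3,58]))
im=ctrl.get_image("side"); cv2.imwrite("pics/s1.png",cv2.resize(im[180:330,230:430,::-1],None,fx=4,fy=4,interpolation=cv2.INTER_CUBIC))
```

```text
{'t': 0.8167, 'qpos': array([ 2.13111730e-01,  4.67989562e-01,  1.78728699e+00, -7.05782731e-05,
        8.93688750e-01,  2.12012100e-01]), 'qvel': array([-0.01544642, -0.04609129, -0.0468025 , -0.00026138,  0.06988405,
       -0.00084711]), 'joint_torque': array([ 4.90880851e-01, -5.31628382e+01, -2.41072243e+01,  8.18319619e-02,
       -7.70841446e-01,  1.32673251e-02]), 'ee_pos': array([562.90435455, 133.97001245, 152.68695417]), 'orientation': array([-2.16435015e-03,  1.57799092e+00, -3.65516013e-04]), 'ft_force': array([ 0.80736663, -0.47687666, -0.64157023]), 'moment': array([-0.01233701,  0.04834222, -0.05316073]), 'width': 38.0771101798168}
[325.7984434  267.76321585] [308.57484995 553.77509845] [311.82861171 458.00621584]
```

View pics/w1.png

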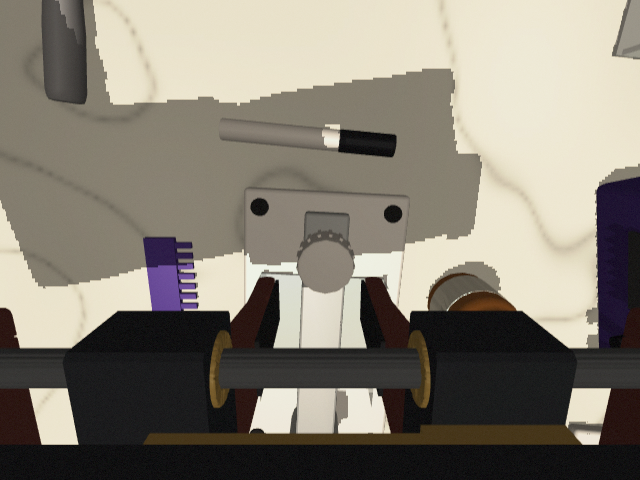

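View pics/s1.png

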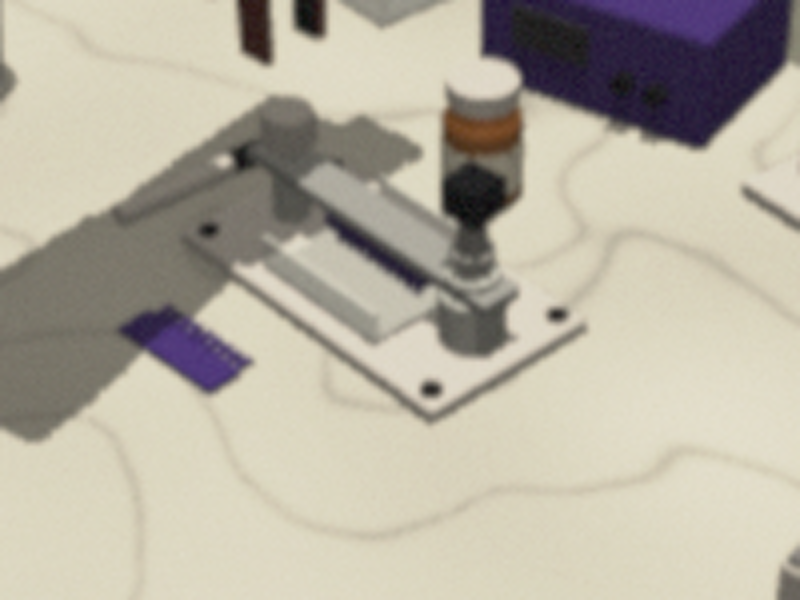

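The cap's face is at wrist (326,265), within 1–2 mm of my estimate, and the fingers are still closing. I'll let them finish closing before I lower.

Emit:
{"fn": "servo_tool", "kwargs": {
  "plan": [
    [[0,0,0,0,0,0,0],[0,0,0,0,0,0,0],[0,0,0,0,0,0,0],[1,0,0,0,0,0,0],[2,0,0,0,0,0,0],[3,0,0,0,0,0,0],[3.4,0,0,0,0,0,0],[3.4,0,0,0,0,0,0]]
  ]
}}

```text
t: 1.58
ee_pos: [564.8, 133.8, 120.8]
orientation: [-0.001, 1.574, -0.001]
ft_force: [-0.5, -0.6, -0.5]
width: 0.7
```

Emit:
{"fn": "servo_tool", "kwargs": {
  "plan": [
    [[0,0,0,0,0,0,0],[0,0,0,0,0,0,0],[0,0,0,0,0,0,0]]
  ]
}}

```text
t: 1.83
ee_pos: [566.2, 134.1, 122.9]
orientation: [0.0, 1.57, 0.0]
ft_force: [0.8, 0.1, 0.9]
width: 0.5
```

Run:
```python
from h import *
o=ctrl.get_obs(); print(o['t'],o['qvel'],o['ee_pos'],o['orientation'],o['ft_force'],o['width'])
c=ctrl.calibration("wrist"); im=ctrl.get_image("wrist"); cv2.imwrite("pics/w2.png",im[:,:,::-1])
print(proj(c,[566.2,134.2,93]))
im=ctrl.get_image("side"); cv2.imwrite("pics/s2.png",cv2.resize(im[150:300,230:430,::-1],None,fx=4,fy=4,interpolation=cv2.INTER_CUBIC))
```

```text
1.8333 [ 0.00152932 -0.00346089 -0.0006345   0.00231761  0.00064922  0.00053401] [566.24977632 134.09263794 122.94505642] [4.69381390e-05 1.57030299e+00 1.13035066e-04] [0.78758792 0.14798977 0.89125276] 0.49076140331769513
[319.1485874  286.10519725]
```

View pics/w2.png

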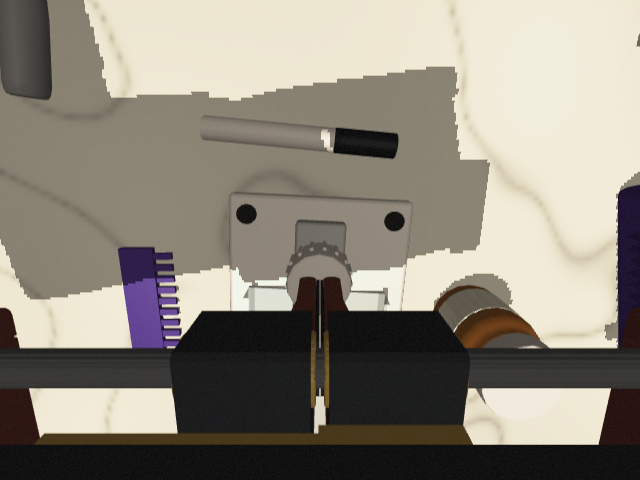

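View pics/s2.png

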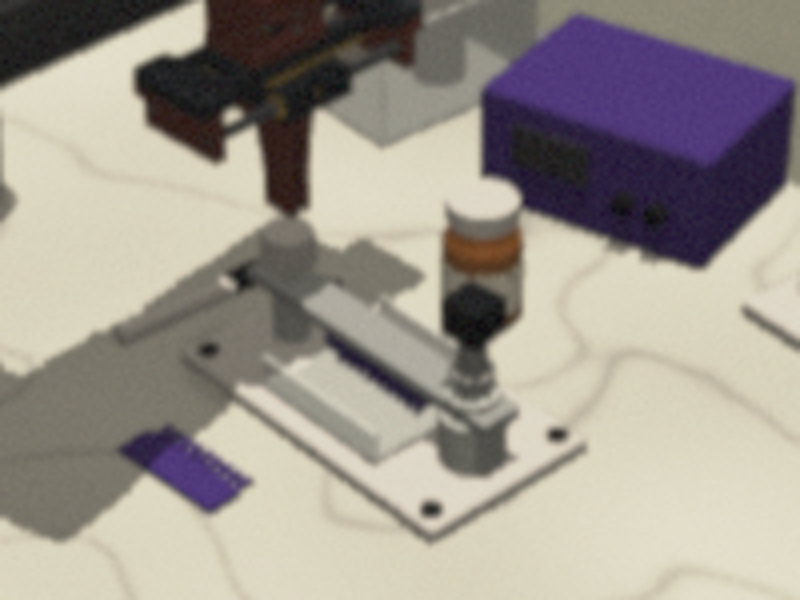

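The closed fingers stand over the cap and line up with it in both views. I'll press down gently.

Emit:
{"fn": "servo_tool", "kwargs": {
  "plan": [
    [[0.7,0,0,0,0,0,0],[1.3,0,0,0,0,0,0],[1.7,0,0,0,0,0,0],[2.0,0,0,0,0,0,0],[2.2,0,0,0,0,0,0],[2.4,0,0,0,0,0,0],[2.4,0,0,0,0,0,0]]
  ]
}}

```text
t: 2.52
ee_pos: [565.7, 134.0, 98.1]
orientation: [-0.0, 1.571, -0.0]
ft_force: [-0.2, 0.9, -0.1]
width: 0.8
```

Emit:
{"fn": "servo_tool", "kwargs": {
  "plan": [
    [[0.1,0,0,0,0,0,0],[0.2,0,0,0,0,0,0],[0.3,0,0,0,0,0,0],[0.3,0,0,0,0,0,0],[0.3,0,0,0,0,0,0]]
  ]
}}

```text
t: 2.93
ee_pos: [566.0, 134.0, 97.2]
orientation: [0.0, 1.571, 0.0]
ft_force: [-5.1, -1.3, 15.2]
width: 0.8
```

Emit:
{"fn": "servo_tool", "kwargs": {
  "plan": [
    [[0.1,0,0,0,0,0,0],[0.2,0,0,0,0,0,0],[0.2,0,0,0,0,0,0],[0.2,0,0,0,0,0,0]]
  ]
}}

```text
t: 3.27
ee_pos: [566.2, 134.1, 97.0]
orientation: [0.0, 1.57, 0.0]
ft_force: [-11.0, -2.1, 33.4]
width: 0.6
```

The cap is on a hard stop: the tip is at 83.0 mm with 33 N of push, which matches the height for fully home. Next I'll raise, check it, and look at the screw head.

Emit:
{"fn": "servo_tool", "kwargs": {
  "plan": [
    [[-3,0,0,0,0,0,0],[-7,0,0,0,0,0,2],[-10,-2,0,0,0,0,4],[-10,-5.5,0,0,0,0,6],[-10,-9,-0.4,0,0,0,6],[-10,-12.5,-1.0,0,0,0,6],[-10,-16,-1,0,0,0,6],[-10,-19,-1,0,0,0,6]]
  ]
}}

```text
t: 3.93
ee_pos: [555.5, -57.9, 193.9]
orientation: [-0.0, 1.57, -0.0]
ft_force: [0.8, 0.5, -0.9]
width: 43.7
```

Emit:
{"fn": "servo_tool", "kwargs": {
  "plan": [
    [[0,-2,0,0,0,0,6],[0,-3.9,0,0,0,0,6],[0,-3.9,0,0,0,0,6],[0,-3.9,0,0,0,0,6],[0,-3.9,0,0,0,0,6]]
  ]
}}

```text
t: 4.35
ee_pos: [555.9, -94.4, 193.6]
orientation: [0.0, 1.571, 0.0]
ft_force: [-0.1, 0.1, -0.7]
width: 59.9
```

Run:
```python
from h import *
o=ctrl.get_obs(); print(o['t'],o['qpos'],o['qvel'],o['ee_pos'],o['orientation'],o['ft_force'],o['width'])
c=ctrl.calibration("wrist"); im=ctrl.get_image("wrist"); cv2.imwrite("pics/w3.png",im[:,:,::-1])
p=proj(c,[556.5,-35.3,130]);print(p); u,v=p.astype(int)
print("cap83",proj(c,[566.2,134.2,83]))
cr=im[v-50:v+50,u-60:u+60,::-1].astype(float)*2
np.save("/tmp/p.npy",[u-60,v-50])
cv2.imwrite("pics/c3.png",cv2.resize(np.clip(cr,0,255).astype(np.uint8),None,fx=6,fy=6,interpolation=cv2.INTER_CUBIC))
im=ctrl.get_image("side"); cv2.imwrite("pics/s3.png",cv2.resize(im[180:330,230:430,::-1],None,fx=4,fy=4,interpolation=cv2.INTER_CUBIC))
```

```text
4.35 [-1.89516861e-01  3.88979655e-01  1.80005542e+00  3.25886940e-04
  9.52807480e-01 -1.89495326e-01] [ 0.01648232 -0.00144999  0.00162499  0.00047508  0.0009618  -0.00223288] [555.86854701 -94.42917158 193.58725279] [4.07078989e-04 1.57099170e+00 7.65962903e-05] [-0.13204898  0.08173308 -0.73232311] 59.85267606679096
[320.59464028 165.01010402]
cap83 [ 337.90245997 -144.21925376]
```

View pics/w3.png

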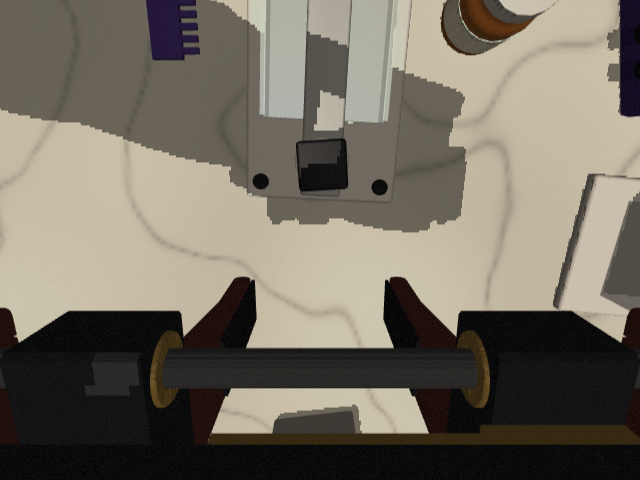

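View pics/c3.png

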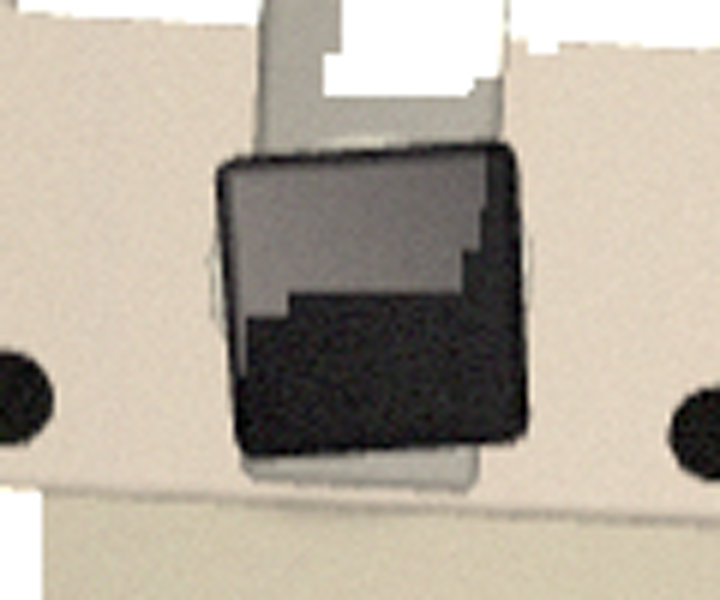

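View pics/s3.png

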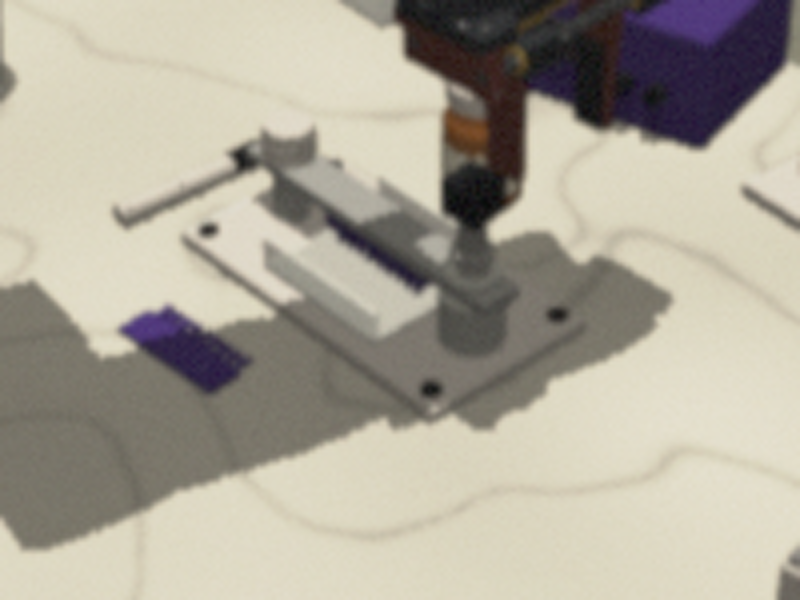

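The picture is consistent: the cap is lower, and the head's top outline is centred at (322.5,165), turned about 0.05 rad anticlockwise.

Run:
```python
from h import *
c=ctrl.calibration("wrist")
P=[ray(c,260+a/6,115+b/6,130) for a,b in [(219,158),(514,143),(528,441),(241,457)]]
P=np.array(P);print(P, P.mean(0),np.linalg.norm(P-np.roll(P,1,0),axis=1))
e=[P[1]-P[0],P[2]-P[3]]; print([np.arctan2(v[1],v[0]) for v in e]); e=[P[0]-P[3],P[1]-P[2]]; print([np.arctan2(-v[0],v[1]) for v in e])
print(ctrl.get_obs()['ee_pos'])
```

```text
[[543.24511049 -22.11632764 130.        ]
 [570.21187507 -20.74602781 130.        ]
 [572.05651399 -47.79510087 130.        ]
 [544.95710928 -49.34953099 130.        ]] [557.61765221 -35.00174683 130.        ] [27.28696217 27.00155762 27.1118986  27.14394938]
[np.float64(0.05077072667290462), np.float64(0.05729751982560278)]
[np.float64(0.0627817768642103), np.float64(0.06809058650148617)]
[555.9232568  -93.92867108 193.61481603]
```

Emit:
{"fn": "servo_tool", "kwargs": {
  "plan": [
    [[0,2,0.1,-0.06,0,0,6],[0,4,0.15,-0.06,0,0,6],[1,5.9,0.17,-0.06,0,0,6],[3,5.9,0.17,-0.06,0,0,6],[5,5.9,0.17,-0.06,0,0,6],[7,5.9,0.17,-0.06,0,0,6],[8.2,5.9,0.17,-0.06,0,0,6],[8.2,5.9,0.17,-0.06,0,0,6]]
  ]
}}

```text
t: 5.12
ee_pos: [555.9, -34.9, 109.3]
orientation: [-0.048, 1.575, 0.049]
ft_force: [0.2, 0.5, -0.5]
width: 60.0
```

Emit:
{"fn": "servo_tool", "kwargs": {
  "plan": [
    [[0,0,0,0,0,0,4],[0,0,0,0,0,0,4],[0,0,0,0,0,0,4]]
  ]
}}

```text
t: 5.37
ee_pos: [558.6, -36.0, 112.9]
orientation: [-0.047, 1.568, 0.047]
ft_force: [0.4, 0.5, -0.2]
width: 44.1
```

Run:
```python
from h import *
o=ctrl.get_obs(); print(o['t'],o['qpos'],o['qvel'],o['ee_pos'],o['orientation'],o['ft_force'],o['moment'],o['width'])
c=ctrl.calibration("wrist"); im=ctrl.get_image("wrist"); cv2.imwrite("pics/w4.png",im[:,:,::-1])
p=proj(c,[557.6,-35,130]);print(p); 
im=ctrl.get_image("side"); cv2.imwrite("pics/s4.png",cv2.resize(im[150:300,250:450,::-1],None,fx=4,fy=4,interpolation=cv2.INTER_CUBIC))
```

```text
5.3667 [-8.55692396e-02  5.01700224e-01  1.85424574e+00  3.54160603e-05
  7.83612409e-01 -1.45618007e-01] [-0.00184456 -0.00289947  0.00098998 -0.0007812  -0.00340004 -0.00222144] [558.55013672 -35.96058811 112.85839047] [-0.04729291  1.56825846  0.04696346] [ 0.44784907  0.50695029 -0.23020401] [-0.00936336 -0.01458749  0.04261709] 44.121696581285725
[317.1025397  327.24897217]
```

View pics/w4.png

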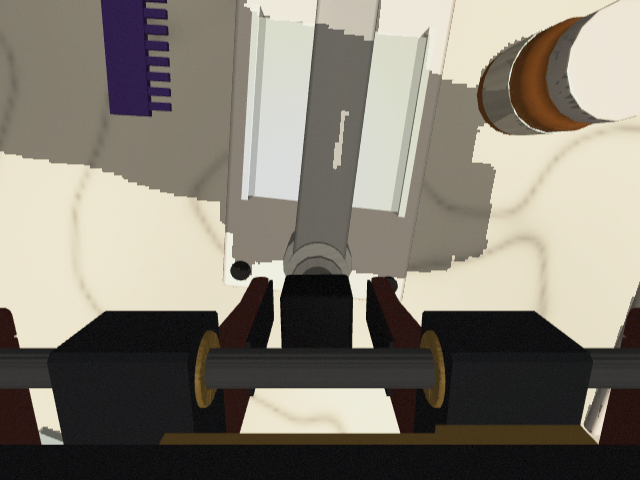

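View pics/s4.png

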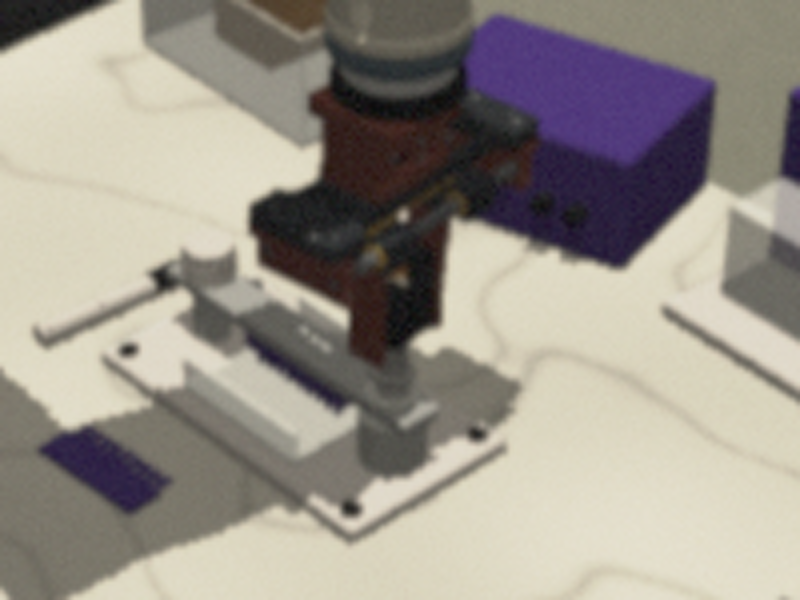

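The head (columns 281–352) sits between the fingers (272–367), about 1 mm off centre. I'll correct by 1 mm, then close.

Emit:
{"fn": "servo_tool", "kwargs": {
  "plan": [
    [[0,0.1,-0.1,0,0,0,3.4],[0,0.1,-0.1,0,0,0,2.6],[0,0.1,-0.1,0,0,0,2.0],[0,0.1,-0.1,0,0,0,2.0],[0,0.1,-0.1,0,0,0,2.0]]
  ]
}}

```text
t: 5.88
ee_pos: [557.2, -35.1, 112.0]
orientation: [-0.047, 1.569, 0.047]
ft_force: [2.4, 0.5, 1.4]
width: 27.9
```

Run:
```python
from h import *
o=ctrl.get_obs(); print(o['t'],o['qpos'],o['ee_pos'],o['orientation'],o['ft_force'],o['moment'],o['width'])
```

```text
5.8833 [-8.41852921e-02  5.01697261e-01  1.85713230e+00  6.30522537e-05
  7.81587368e-01 -1.44201989e-01] [557.20180443 -35.06385603 112.02946299] [-0.04716359  1.56910986  0.04702251] [2.40830544 0.53068355 1.44791892] [ 0.05826126 -0.1637799   0.03759288] 27.905324889926682
```

Emit:
{"fn": "servo_tool", "kwargs": {
  "plan": [
    [[0,0,0,-0.08,0,0,2.0],[0,0,0,-0.16,0,0,2.0],[0,0,0,-0.24,0,0,2.0],[0,0,0,-0.3,0,0,2.0],[0,0,0,-0.3,0,0,2.0],[0,0,0,-0.3,0,0,3.0],[0,0,0,-0.3,0,0,3.0],[0,0,0,-0.3,0,0,3.0]]
  ]
}}

```text
t: 6.55
ee_pos: [556.2, -35.0, 111.4]
orientation: [-0.281, 1.553, 0.282]
ft_force: [0.1, 0.5, 0.3]
width: 30.0
```

```bash
cat > look.py <<'E'
from h import *
import sys
n=sys.argv[1]
o=ctrl.get_obs(); print(o['t'],"q6",o['qpos'][5],"pos",o['ee_pos'],o['orientation'],"f",o['ft_force'],"m",o['moment'],o['width'])
im=ctrl.get_image("wrist"); cr=np.clip(im[200:350,220:420,::-1].astype(float)*1.6,0,255).astype(np.uint8); 
im2=ctrl.get_image("side")[215:275,310:390,::-1]
cv2.imwrite(f"pics/{n}.png",np.hstack([cv2.resize(cr,(520,390),interpolation=cv2.INTER_CUBIC),cv2.resize(np.pad(im2,((0,18),(0,0),(0,0))),(270,390)[:2],interpolation=cv2.INTER_CUBIC)]))
E
python3 look.py a1
```

```text
6.55 q6 -0.44296170439105237 pos [556.16107684 -35.03095738 111.43908689] [-0.28135481  1.55333683  0.28169701] f [0.120093   0.48322287 0.33535242] m [-0.00863781 -0.018349   -0.00579239] 30.012588427847465
```

View pics/a1.png

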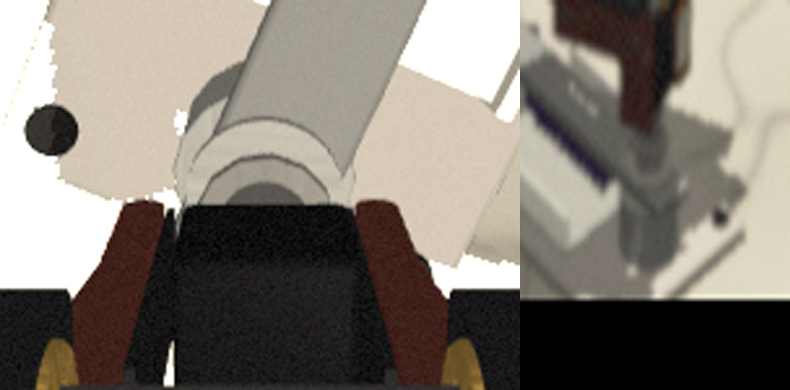

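The head turned with the fingers. Its top edge is near image row 301, its width about 70 px, and it sits about 1 mm towards the right finger. There is no drop yet, so I'll re-centre and go on backward.

Emit:
{"fn": "servo_tool", "kwargs": {
  "plan": [
    [[0,-0.05,0.12,0,0,0,3.0],[0,-0.05,0.12,0,0,0,2.0],[0,-0.05,0.12,0,0,0,2.0],[0,-0.05,0.12,-0.1,0,0,2.0],[0,-0.05,0.12,-0.2,0,0,2.0],[0,-0.05,0.12,-0.3,0,0,2.0],[0,-0.05,0.12,-0.3,0,0,2.0],[0,-0.05,0.12,-0.3,0,0,2.0]]
  ]
}}

```text
t: 7.32
ee_pos: [557.3, -35.2, 111.5]
orientation: [-0.514, 1.51, 0.515]
ft_force: [-3.1, -1.1, 0.4]
width: 27.5
```

```bash
python3 look.py a2
```

```text
7.3167 q6 -0.7410778385602931 pos [557.34968429 -35.18556178 111.48402432] [-0.5141891   1.51011641  0.51466741] f [-3.13496802 -1.07885837  0.39548171] m [-0.32215563  0.37896831  0.0569659 ] 27.531717225847824
```

Emit:
{"fn": "servo_tool", "kwargs": {
  "plan": [
    [[0,0,0,0,0,0,3.0],[0,0,0,0,0,0,3.0],[0,0,0,0,0,0,3.0]]
  ]
}}

```text
t: 7.67
ee_pos: [558.3, -34.9, 111.8]
orientation: [-0.516, 1.508, 0.516]
ft_force: [-0.3, 0.9, -0.1]
width: 30.2
```

```bash
python3 look.py a3
```

```text
7.6667 q6 -0.743343236809313 pos [558.31202793 -34.94227925 111.78158656] [-0.51611434  1.50770422  0.51591635] f [-0.31223038  0.92538863 -0.08056204] m [-0.00346593  0.05274053 -0.00613619] 30.18455770649018
```

View pics/a3.png

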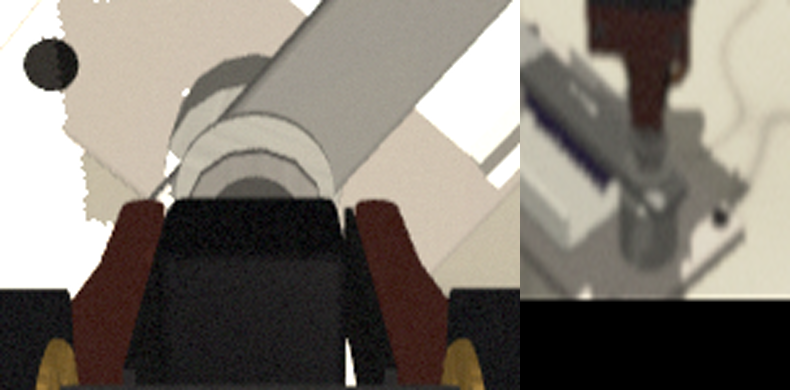

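No drop after 0.6 rad; the head's size and rows are unchanged. The balanced centre comes out at x ≈ 557.2, so I'll shift 1 mm back and turn on.

Emit:
{"fn": "servo_tool", "kwargs": {
  "plan": [
    [[0,0.05,-0.09,0,0,0,3.0],[0,0.05,-0.09,0,0,0,2.0],[0,0.05,-0.09,0,0,0,2.0],[0,0.05,-0.09,-0.1,0,0,2.0],[0,0.05,-0.09,-0.2,0,0,2.0],[0,0.05,-0.09,-0.3,0,0,2.0],[0,0.05,-0.09,-0.3,0,0,2.0],[0,0.05,-0.09,-0.3,0,0,2.0]]
  ]
}}

```text
t: 8.43
ee_pos: [557.2, -35.1, 111.6]
orientation: [-0.746, 1.438, 0.746]
ft_force: [1.9, 0.3, -2.1]
width: 27.6
```

Emit:
{"fn": "servo_tool", "kwargs": {
  "plan": [
    [[0,0,0,0,0,0,3.0],[0,0,0,0,0,0,3.0],[0,0,0,0,0,0,3.0]]
  ]
}}

```text
t: 8.68
ee_pos: [556.8, -35.3, 111.7]
orientation: [-0.748, 1.439, 0.748]
ft_force: [-0.5, 0.0, 0.2]
width: 30.4
```

```bash
python3 look.py a4
```

```text
8.6833 q6 -1.0432519360016366 pos [556.81320628 -35.29732594 111.72493576] [-0.74762584  1.43851523  0.74768358] f [-0.52285552  0.02367222  0.24554486] m [ 0.10015241 -0.05694007 -0.014728  ] 30.382740545357585
```

View pics/a4.png

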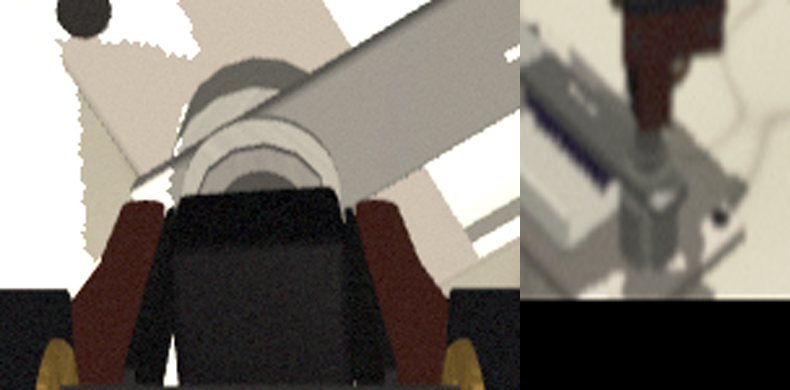

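The head now shows smaller (width about 65 px against 70) and its edges have moved 4–5 px towards the image centre. It also sits slightly turned in the fingers, so it has dropped. That was at about -0.9 rad from the start. I'll lower 5 mm with it, grip and turn forward.

Emit:
{"fn": "servo_tool", "kwargs": {
  "plan": [
    [[0.25,-0.02,0.04,0,0,0,3.1],[0.5,-0.02,0.04,0,0,0,3.1],[0.5,-0.02,0.04,0,0,0,3.1],[0.5,-0.02,0.04,0,0,0,3.1]]
  ]
}}

```text
t: 9.12
ee_pos: [557.1, -35.0, 106.4]
orientation: [-0.748, 1.439, 0.749]
ft_force: [-0.3, 0.8, -0.0]
width: 30.8
```

```bash
python3 look.py a5
```

```text
9.1167 q6 -1.0439955979642432 pos [557.0807291  -34.99735129 106.37237712] [-0.748383    1.43854375  0.74891599] f [-0.27775707  0.78618715 -0.02593257] m [ 0.01028715 -0.0567211  -0.01587171] 30.83586133001823
```

View pics/a5.png

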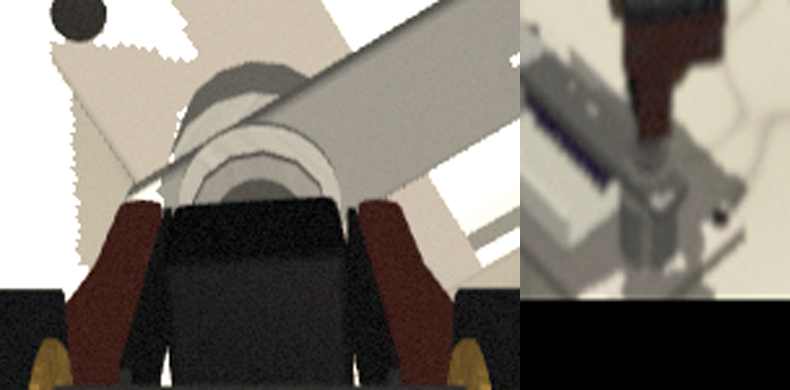

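With the tool 5 mm lower, the head looks as it did before, which confirms a drop of about 6 mm. I'll grip and turn forward, following the thread down.

Emit:
{"fn": "servo_tool", "kwargs": {
  "plan": [
    [[0,0,0,0,0,0,2],[0,0,0,0,0,0,2],[0,0,0,0,0,0,2],[0.01,0,0,0.1,0,0,2],[0.02,0,0,0.2,0,0,2],[0.03,0,0,0.3,0,0,2],[0.04,0,0,0.4,0,0,2],[0.05,0,0,0.5,0,0,2]]
  ]
}}

```text
t: 9.88
ee_pos: [557.2, -35.1, 106.2]
orientation: [-0.357, 1.541, 0.357]
ft_force: [-0.1, -1.0, 0.5]
width: 28.2
```

```bash
python3 look.py a6
```

```text
9.8833 q6 -0.5391285169170758 pos [557.22968592 -35.07785351 106.17128319] [-0.35693177  1.54131845  0.35683726] f [-0.12124953 -0.9929811   0.47943472] m [-0.10434503  0.01879471  0.00980377] 28.184798493393238
```

View pics/a6.png

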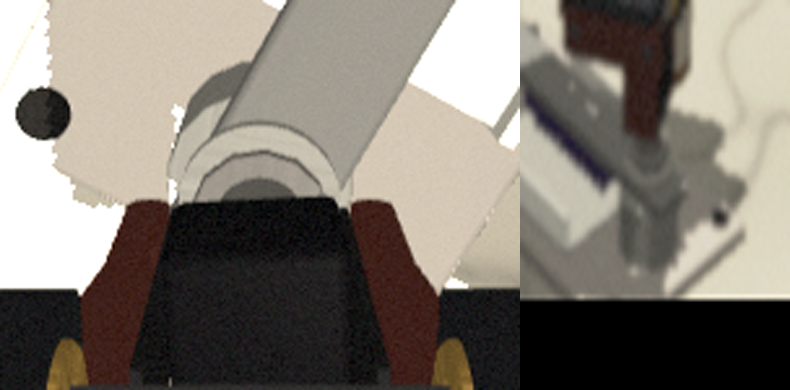

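Emit:
{"fn": "servo_tool", "kwargs": {
  "plan": [
    [[0.01,0,0,0.1,0,0,2],[0.02,0,0,0.2,0,0,2],[0.03,0,0,0.3,0,0,2],[0.04,0,0,0.4,0,0,2],[0.05,0,0,0.5,0,0,2],[0.06,0,0,0.6,0,0,2],[0.07,0,0,0.7,0,0,2],[0.08,0,0,0.8,0,0,2]]
  ]
}}

```text
t: 10.65
ee_pos: [557.3, -35.1, 105.4]
orientation: [0.268, 1.554, -0.268]
ft_force: [-0.7, -1.5, -0.1]
width: 28.4
```

Emit:
{"fn": "servo_tool", "kwargs": {
  "plan": [
    [[0.01,0,0,0.1,0,0,2],[0.02,0,0,0.2,0,0,2],[0.03,0,0,0.3,0,0,2],[0.04,0,0,0.4,0,0,2],[0.05,0,0,0.5,0,0,2],[0.06,0,0,0.6,0,0,2],[0.07,0,0,0.7,0,0,2],[0.08,0,0,0.8,0,0,2]]
  ]
}}

```text
t: 11.32
ee_pos: [557.3, -35.1, 104.6]
orientation: [0.887, 1.382, -0.887]
ft_force: [-0.4, -1.5, 0.4]
width: 28.0
```

Emit:
{"fn": "servo_tool", "kwargs": {
  "plan": [
    [[0.01,0,0,0.1,0,0,2],[0.02,0,0,0.2,0,0,2],[0.03,0,0,0.3,0,0,2],[0.04,0,0,0.4,0,0,2],[0.05,0,0,0.5,0,0,2],[0.06,0,0,0.6,0,0,2],[0.07,0,0,0.7,0,0,2],[0.08,0,0,0.8,0,0,2]]
  ]
}}

```text
t: 11.98
ee_pos: [557.2, -35.2, 103.8]
orientation: [1.476, 1.011, -1.477]
ft_force: [-0.7, -0.9, -0.2]
width: 28.3
```

```bash
python3 look.py a7
```

```text
11.9833 q6 1.8571183566534544 pos [557.23909457 -35.15576477 103.84423591] [ 1.47631948  1.01057977 -1.47671551] f [-0.66757344 -0.89419863 -0.16463951] m [-0.11438844  0.1805116  -0.03760157] 28.320801211196834
```

View pics/a7.png

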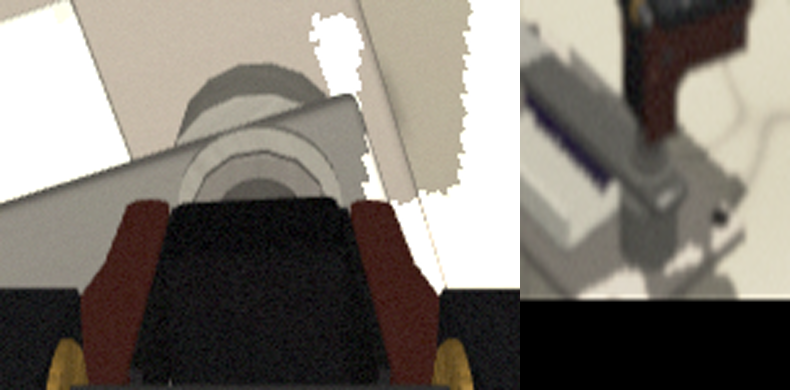

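The head has followed cleanly through 2.9 rad. Next I'll open wide, swing back half a turn around the head without touching it, and regrip.

Emit:
{"fn": "servo_tool", "kwargs": {
  "plan": [
    [[0,0,0,0,0,0,6],[0,0,0,0,0,0,6],[0,0,0,0,0,0,6],[0,0,0,0,0,0,6],[0,0,0,-0.1,0,0,6],[0,0,0,-0.2,0,0,6],[0,0,0,-0.3,0,0,6],[0,0,0,-0.4,0,0,6]]
  ]
}}

```text
t: 12.75
ee_pos: [557.3, -35.0, 103.8]
orientation: [1.182, 1.226, -1.182]
ft_force: [0.1, -0.7, -0.6]
width: 59.9
```

Emit:
{"fn": "servo_tool", "kwargs": {
  "plan": [
    [[0,0,0,-0.12,0,0,6],[0,0,0,-0.24,0,0,6],[0,0,0,-0.36,0,0,6],[0,0,0,-0.48,0,0,6],[0,0,0,-0.6,0,0,6],[0,0,0,-0.72,0,0,6],[0,0,0,-0.84,0,0,6],[0,0,0,-0.94,0,0,6]]
  ]
}}

```text
t: 13.42
ee_pos: [557.3, -35.0, 103.8]
orientation: [0.464, 1.52, -0.464]
ft_force: [0.5, -0.3, -0.9]
width: 59.6
```

Emit:
{"fn": "servo_tool", "kwargs": {
  "plan": [
    [[0,0,0,-0.12,0,0,6],[0,0,0,-0.24,0,0,6],[0,0,0,-0.36,0,0,6],[0,0,0,-0.48,0,0,6],[0,0,0,-0.6,0,0,6],[0,0,0,-0.72,0,0,6],[0,0,0,-0.84,0,0,6],[0,0,0,-0.94,0,0,6]]
  ]
}}

```text
t: 14.08
ee_pos: [557.3, -35.0, 103.8]
orientation: [-0.273, 1.554, 0.273]
ft_force: [0.4, 0.1, -1.2]
width: 60.0
```

Emit:
{"fn": "servo_tool", "kwargs": {
  "plan": [
    [[0,0,0,-0.12,0,0,6],[0,0,0,-0.24,0,0,6],[0,0,0,-0.36,0,0,6],[0,0,0,-0.48,0,0,6],[0,0,0,-0.6,0,0,6],[0,0,0,-0.72,0,0,6],[0,0,0,-0.862,0,0,6],[0,0,0,-0.862,0,0,5]]
  ]
}}

```text
t: 14.75
ee_pos: [557.4, -35.0, 103.8]
orientation: [-0.938, 1.359, 0.938]
ft_force: [0.4, 0.4, -0.7]
width: 56.1
```

```bash
python3 look.py a8
```

```text
14.75 q6 -1.2918966243926724 pos [557.37446501 -34.96133363 103.80986655] [-0.93790993  1.35916819  0.937778  ] f [ 0.35480148  0.3759924  -0.65970483] m [ 0.05849875 -0.09084024 -0.02997104] 56.123907710834914
```

View pics/a8.png

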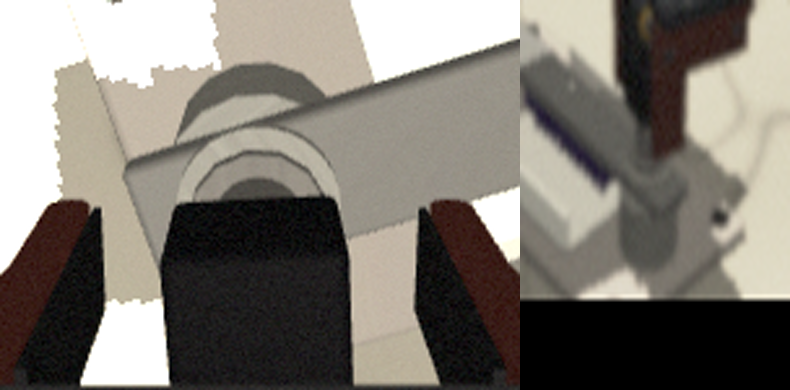

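The head is centred and lined up between the fingers. I'll regrip and turn the remaining 3.55 rad or so.

Emit:
{"fn": "servo_tool", "kwargs": {
  "plan": [
    [[0,0,0,0,0,0,3.2],[0,0,0,0,0,0,2],[0,0,0,0,0,0,2],[0,0,0,0,0,0,2],[0.01,0,0,0.1,0,0,2],[0.02,0,0,0.2,0,0,2],[0.03,0,0,0.3,0,0,2],[0.04,0,0,0.4,0,0,2]]
  ]
}}

```text
t: 15.52
ee_pos: [557.2, -35.1, 103.3]
orientation: [-0.622, 1.48, 0.623]
ft_force: [-0.4, 0.7, -1.9]
width: 28.1
```

Emit:
{"fn": "servo_tool", "kwargs": {
  "plan": [
    [[0.01,0,0,0.1,0,0,2],[0.02,0,0,0.2,0,0,2],[0.03,0,0,0.3,0,0,2],[0.04,0,0,0.4,0,0,2],[0.05,0,0,0.5,0,0,2],[0.06,0,0,0.6,0,0,2],[0.07,0,0,0.7,0,0,2],[0.08,0,0,0.8,0,0,2]]
  ]
}}

```text
t: 16.18
ee_pos: [557.3, -35.1, 102.6]
orientation: [0.003, 1.571, -0.003]
ft_force: [-0.1, 1.2, -0.2]
width: 28.0
```

Emit:
{"fn": "servo_tool", "kwargs": {
  "plan": [
    [[0.01,0,0,0.1,0,0,2],[0.02,0,0,0.2,0,0,2],[0.03,0,0,0.3,0,0,2],[0.04,0,0,0.4,0,0,2],[0.05,0,0,0.5,0,0,2],[0.06,0,0,0.6,0,0,2],[0.07,0,0,0.7,0,0,2],[0.08,0,0,0.8,0,0,2]]
  ]
}}

```text
t: 16.85
ee_pos: [557.3, -35.1, 101.8]
orientation: [0.628, 1.478, -0.628]
ft_force: [-0.2, -0.4, -0.3]
width: 27.8
```

```bash
python3 look.py a9
```

```text
16.85 q6 0.7194186806073782 pos [557.2857305  -35.08811879 101.76877297] [ 0.6278501   1.47802932 -0.62800095] f [-0.18594495 -0.35322423 -0.27038336] m [-0.04446102  0.04935758  0.02330416] 27.84101989793456
```

View pics/a9.png

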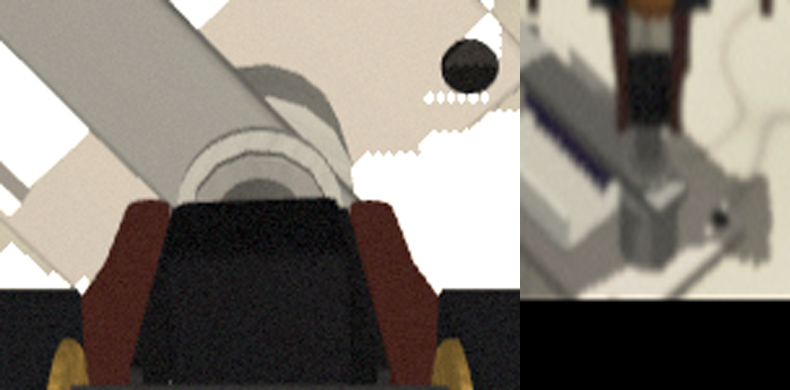

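The grip is firm and the head is still following. There is 1.55 rad to go.

Emit:
{"fn": "servo_tool", "kwargs": {
  "plan": [
    [[0.01,0,0,0.1,0,0,2],[0.02,0,0,0.2,0,0,2],[0.03,0,0,0.3,0,0,2],[0.04,0,0,0.4,0,0,2],[0.05,0,0,0.5,0,0,2],[0.06,0,0,0.6,0,0,2],[0.07,0,0,0.7,0,0,2],[0.08,0,0,0.8,0,0,2]]
  ]
}}

```text
t: 17.62
ee_pos: [557.3, -35.2, 101.0]
orientation: [1.23, 1.195, -1.23]
ft_force: [0.4, -0.7, 0.1]
width: 28.2
```

Emit:
{"fn": "servo_tool", "kwargs": {
  "plan": [
    [[0.01,0,0,0.12,0,0,2],[0.02,0,0,0.24,0,0,2],[0.03,0,0,0.36,0,0,2],[0.05,0,0,0.48,0,0,2],[0.06,0,0,0.6,0,0,2],[0.07,0,0,0.7,0,0,2],[0.07,0,0,0.75,0,0,2],[0.07,0,0,0.75,0,0,2]]
  ]
}}

```text
t: 18.28
ee_pos: [557.3, -35.2, 100.3]
orientation: [1.754, 0.736, -1.754]
ft_force: [-0.8, -1.8, 0.8]
width: 28.2
```

Emit:
{"fn": "servo_tool", "kwargs": {
  "plan": [
    [[0,0,0,0,0,0,2],[0,0,0,0,0,0,2],[0,0,0,0,0,0,2],[0,0,0,0,0,0,2]]
  ]
}}

```text
t: 18.62
ee_pos: [557.3, -35.2, 100.3]
orientation: [1.754, 0.736, -1.754]
ft_force: [-0.4, -2.6, 0.5]
width: 28.5
```

```bash
python3 look.py b1
python3 - <<'E'
from h import *
o=ctrl.get_obs(); print(o['qpos'],o['qvel'])
cv2.imwrite("pics/b2.png",ctrl.get_image("wrist")[:,:,::-1])
im=ctrl.get_image("side"); cv2.imwrite("pics/s5.png",cv2.resize(im[150:300,250:450,::-1],None,fx=4,fy=4,interpolation=cv2.INTER_CUBIC))
E
```

```text
18.6167 q6 2.26264731016503 pos [557.28207492 -35.17317689 100.29512354] [ 1.75355488  0.73603602 -1.75377392] f [-0.36689767 -2.6022286   0.54980555] m [-0.30148427  0.10971759  0.0054299 ] 28.467980738080286
[-8.42338493e-02  5.21078802e-01  1.86036194e+00 -2.92938938e-04
  7.60155999e-01  2.26318298e+00] [ 0.00082566 -0.00241007  0.00101548 -0.00123631 -0.00281781  0.00337934]
```

View pics/b1.png

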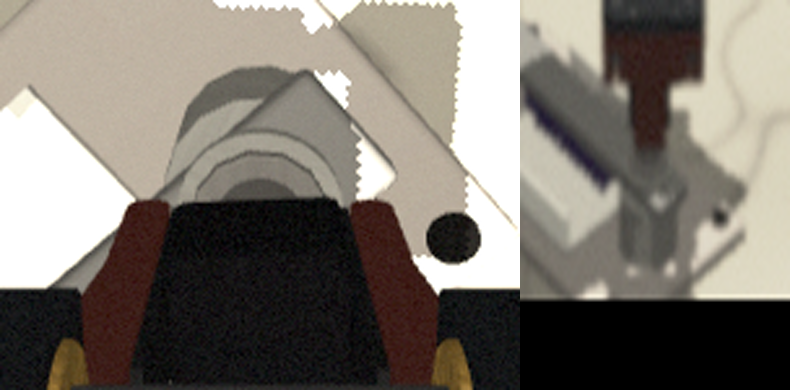

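View pics/s5.png

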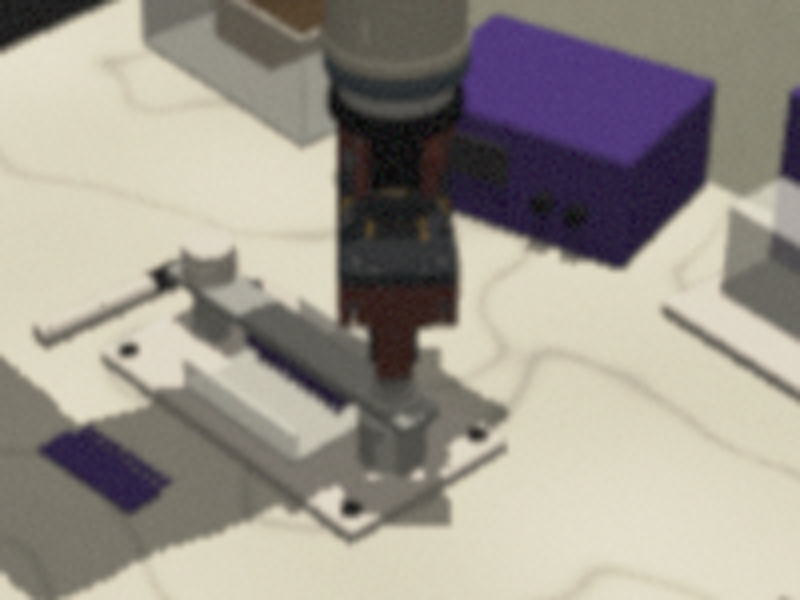

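The final picture shows the head at the same image rows as after the drop, while the tool came down from 106.4 to 100.3 mm. So the screw went down 6 mm more, about 12 mm in total. The joint angles put screw_turn at about 5.44 rad. The arm is still and the grip is closed on the head at about 28 mm, so I'm handing in.

Run:
```python
from workcell import ctrl
print(ctrl.close_job())
```

```text
the job is handed in; nothing more can be done
None
```

The clamp is closed and the job is handed in, at about 18.8 s on the robot's clock. No verdict is reported.

- **Cap:** I pushed it with closed fingertips onto its hard stop. The tips stood at 83.0 mm with 33 N of push, which is the height given for fully home.
- **Screw, backward:** It dropped about 0.9 rad back from where it started. I saw the drop in the wrist images, and lowering the tool 5 mm brought the head back to its earlier size and place in the picture.
- **Screw, forward:** I turned it one full turn with a single regrip, following the thread down.
- **Last checks:** By my estimate screw_turn is 5.44 rad and the depth about 12 mm, worked out from the wrist angle, tool height and images because neither joint can be read directly. The fingers held the head at 28.5 mm opening with the arm still.

No check failed. The exact drop angle is only known to within the last 0.3 rad step. I did not measure the grip force on the head itself, and the wrist force was under 3 N. In the last side view, the bystanders in sight (marker and comb) had not moved; I didn't check the others.

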